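Roll the speaker keys-up and switch it on

TASK

The portable speaker was left lying with its control strip turned away from the robot. Push on the top of the speaker with a fingertip so that it rolls towards the robot, and stop it when the control strip faces straight up and the speaker lies still; then press the orange power key all the way down and let go. Do not pick the speaker up or shove it from low down, and leave everything else on the shelf where it is.

Things in the scene. Friction and masses are not known exactly. Their poses are not given: they have to be found in the camera images.
- speaker: Portable speaker, 0.45-0.7 kg: blue cylinder 190 mm long, lying. Rolls, almost without slip, on 88 mm diameter rubber rings (20 mm wide) at its ends; blue sleeve between: 78 mm diameter, its top 83 mm above the shelf. Origin: its centre, on the axis. y axis: along the cylinder to the power key's end, roughly left; x, z do not show where the strip is. Let go at rest, it stays; slight rolling drag.
- key_top (a point): Centre of the power key's face: round, orange, 19 mm across, white dot, on the black control strip (128 x 29 mm) along the sleeve. 52 mm from the speaker's centre towards +y, 43.5 mm from the axis (4.5 mm proud of the sleeve). z axis points straight out of the strip: up when the strip faces up; at the start 70 to 120 degrees from up, away from the robot. An orange tab on each end marks this side.
- power_key (a joint): How far the power key is pressed, in m: 0 out, 0.004 fully down. Sprung: starts to move at about 1.8 N, fully down at about 3.8 N, returns when let go.
- dock: White plastic remote dock fixed to the shelf beyond the speaker, 75 x 225 mm, 20 mm high, with a grey release button at one end. Origin at the centre of its underside. Not part of the job.
- remote: Matte black remote, 48 x 165 x 20 mm, seated in the dock; origin at the centre of its underside. Leave it there.
- coaster: Stainless steel coaster, 96 mm in diameter, 6 mm high; origin at the centre of its underside. Leave it.
- dice_cup: Glass dice cup standing open end up, 76 mm in diameter, 88 mm high; origin at the centre of its underside. Leave it.
- opener: Yellow plastic bottle cap opener lying flat, 111 mm long along its x axis, 38 mm wide, 9 mm thick; origin on its underside near its middle. Leave it.
- die_a: Red 19 mm die lying on the shelf near the robot; origin at the centre of its underside. Leave it.
- die_b: Another red 19 mm die near the robot; origin at the centre of its underside. Leave it.

How it is judged:
By the outcome, as a careful person would: the job done as asked, in the order asked, and still so for the second after the job is handed in, with the robot touching nothing.
It also fails if it takes over 51 s, if anything falls off the work surface, if the arm or the gripper's body presses on something with over 40 N, if the wrist force passes 120 N, or if a joint passes its speed limit or range.

ROBOT

A 6-joint arm with a two-finger parallel gripper is mounted at the origin on the work surface. World frame = base frame: x ahead of the robot, y to its left, z up, the work surface at z = 0. Lengths are in m, angles in degrees, forces in N, time in s.
With the tool pointing down it reaches from about 0.275 to 0.825 m from the base axis. Payload 5.2 kg.
Tool frame: the origin (TCP) lies at the centre of the arm's flange, where the gripper is bolted on; the fingertips stand 186 mm ahead of it and the grasp point (between the pads) lies 167 mm ahead of it; z points along the fingers, y is the line along which they close (so a half turn about z gives the same grasp; the last joint's range is limited). The gripper opens to 93 mm and grips with 3 to 60 N. Pads are 15 mm wide; open, the fingers measure 128 mm over their backs; the gripper's body (75 mm by 188 mm) begins 65 mm behind the grasp point.
Start: joints at [-87.479, 14.817, 87.949, -0, 77.235, -11.62], TCP at [0.134, -0.533, 0.405] pointing down, gripper open.
Joint ranges: [-179.93, 179.93], [-52.35, 119.4], [10.71, 147.94], [-69.91, 249.91], [12.55, 155.21], [-178.61, 178.61]. Speed limits (degrees/s): [147.25, 147.25, 180, 180, 180, 180].

INTERFACE

Orientations are given as [roll, pitch, yaw] about the fixed x, y, z axes, in that order (R = Rz(yaw) Ry(pitch) Rx(roll)).
In Python, from plant import bot gives the robot as it stands.
- The arm moves only by the tool arm_command, never from a script. Its argument "targets" is text: rows parted by semicolons, each of 5 numbers parted by spaces: the shift along the tool's x, y, z in units of 0.3 m (1.0 is 0.3 m), then the turn about the tool's z in units of 360 degrees (1.0 is 360 degrees), then the opening, from 0 (shut) to 1 (fully open). A call has 1 to 10 rows; each row shifts and turns the commanded pose from where the row before left it, along the tool's axes as they then stand; what a row does not reach is not made up. A row lasts 1/12 s, in which the tool goes at most 41.7 mm and 7.16 degrees, less where a joint would pass 70% of its speed; a pose out of reach is approached as far as the arm can. A call with a number of a shift or a turn outside -1 to 1 is refused whole. A call with a gripper value outside its range is refused whole. The fingers move at their own pace and stop on an object; "grip_force" is the grip in N (left out, the last holds). Time passes only in rows, so rows that do not move let the fingers close. It gives the time, the measured TCP pose, the force, the opening and the grip force at its end, in the units of the state.
- bot.observe(): the state, without advancing time (a new reading comes with each control period).
- bot.read_camera(name): name is "side" or "top"; returns (picture, depth): 480x640x3 uint8, red, green, blue; 480x640 float32, m along the optical axis (not along the pixel's ray), 0 where there is no reading.
- bot.camera_model(name): a dict with "camera_matrix" (3x3 intrinsics, pixels), "k1" (the pictures are not rectified: a ray, as slopes to the right and down, at radius r is drawn at 1 + k1 r^2 times it, then the intrinsics apply), "eye" and "rotation" of the camera in the world. Camera axes: x right, y down, z forward; pixel columns grow to the right and rows downward; lengths in m; the calibration is good to about 2 mm. A picture is of the moment at which its call begins. camera_model takes no time and is no camera call.
- bot.hand_in(): hands the job in; it is judged then, once.
The state is a dict: "time_s": time; "joints": joint angles; "joint_vel": joint speeds; "joint_efforts": joint torques, N m; "tool_pos": TCP position; "tcp_rot": TCP orientation; "ft_force": force on the tool from outside, world axes, zero at the start; "torque": the same for the moment, N m; "opening": finger opening in m; "gripper_force": force on a finger pad.
Only numpy, scipy, OpenCV 4.12 (cv2) and the standard library are available. Lean on these libraries where they do the work, as an engineer would, in place of code of your own. Each camera call takes 0.05 s, during which the arm holds its last target. There are 200 camera calls.

## Working session

There is one attempt and no reset: what is moved stays moved. The work goes in short steps, Python scripts to look and compute and a tool call to move; the robot and the scene stay as the last step left them, time stands still between calls to the robot, and variables do not carry over. Pictures are saved under pics/ and viewed, at most 10 in all, crops included, and the job is handed in when it is done.

Besides the shell and the picture viewer there is one more tool, called as a command line: name --argument value ..., lists and objects as JSON in quotes. arm_command: Moves the arm, as the interface text tells. Its arguments: {"type":"object","properties":{"targets":{"type":"string"},"grip_force":{"type":"number"}},"required":["targets"]}

```bash
mkdir -p pics; cat > h.py <<'E'
import numpy as np, cv2
from plant import bot
def shot(n,f=None):
    im,d=bot.read_camera(n)
    if f: cv2.imwrite('pics/'+f,im[:,:,::-1])
    return im,d
def pts(n,d,uv):
    m=bot.camera_model(n);K=np.array(m['camera_matrix']);R=np.array(m['rotation']);e=np.array(m['eye'])
    uv=np.asarray(uv,float).reshape(-1,2)
    s=np.linalg.solve(K,np.c_[uv,np.ones(len(uv))].T).T[:,:2]
    q=s.copy()
    for _ in range(20): q=s/(1+m['k1']*(q**2).sum(1,keepdims=True))
    r=np.c_[q,np.ones(len(q))]
    if d is None: return e,r@R.T
    z=d[uv[:,1].astype(int),uv[:,0].astype(int)]
    return e+(r*z[:,None])@R.T
E
python3 - <<'E'
from h import *
for n in('side','top'):
    im,d=shot(n,n+'0.png'); np.savez('/tmp/'+n,im=im,d=d)
    m=bot.camera_model(n);print(n,m['eye'],np.round(m['rotation'],3).tolist())
print(bot.observe())
E
```

```text
side [0.32341569 0.62512894 0.62723838] [-127.823, 0.555, -157.325]
top [0.49650141 0.00675777 1.34936899] [-176.818, -0.53, -91.384]
{'time_s': 0.1, 'joints': array([-8.74821095e+01,  1.48548877e+01,  8.80043647e+01, -8.59648079e-04,
        7.72342531e+01, -1.16196479e+01]), 'joint_vel': array([ 0.06998108, -0.11859558, -0.16842347, -0.08706223, -0.07109125,
        0.10490975]), 'joint_efforts': array([ 3.01924054e-03, -4.38207364e+01, -2.84643674e+01,  7.19827577e-02,
        3.61535337e-02, -5.77446485e-05]), 'tool_pos': array([ 0.13434875, -0.5331431 ,  0.40400553]), 'tcp_rot': array([-1.79908242e+02, -1.80123721e-02,  1.41377146e+01]), 'ft_force': array([-0.37665075,  0.61479343, -0.87704121]), 'torque': array([-0.0376835 ,  0.00654716,  0.02105543]), 'gripper_force': 0.0, 'opening': 0.0931458045974694}
```

View pics/side0.png

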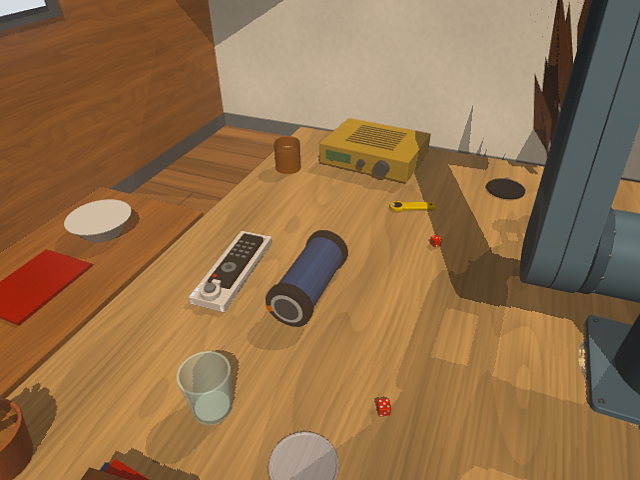

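View pics/top0.png

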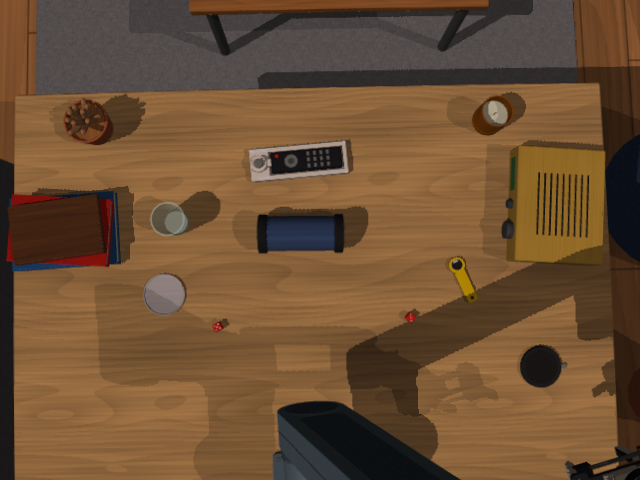

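Side view: the speaker's near end is at about (290,305), with the orange tab at (268,309) on the side away from the robot. Top view: the speaker spans (258–343, 215–253), the dock is beyond it, and the path towards the robot is clear.

```bash
cat >> h.py <<'E'
from scipy.spatial.transform import Rotation as Ro
_cm=bot.camera_model
class B: pass
def cm(n):
    m=dict(_cm(n)); r=np.array(m['rotation'])
    if r.size==3: m['rotation']=Ro.from_euler('xyz',r,degrees=True).as_matrix()
    return m
bot.camera_model=cm
def speaker(im,d,roi=None):
    """top view: axis line by min-area-rect of points of height 30..95 mm about the blue blob"""
    hsv=cv2.cvtColor(im,cv2.COLOR_RGB2HSV)
    m=cv2.inRange(hsv,(105,70,30),(130,255,255))
    m=cv2.morphologyEx(m,cv2.MORPH_OPEN,np.ones((3,3)))
    n,l,s,c=cv2.connectedComponentsWithStats(m)
    ok=[i for i in range(1,n) if 180<c[i][0]<450 and 150<c[i][1]<340]
    i=max(ok,key=lambda i:s[i,4])
    x,y,w,h=s[i,:4]; v,u=np.mgrid[y-12:y+h+12,x-22:x+w+22]
    P=pts('top',d,np.c_[u.ravel(),v.ravel()]); P=P[(P[:,2]>.05)&(P[:,2]<.1)]
    return P
def axis(P):
    (c,s,a)=cv2.minAreaRect(P[:,:2].astype(np.float32)); b=cv2.boxPoints((c,s,a))
    e=b[1]-b[0] if np.linalg.norm(b[1]-b[0])>np.linalg.norm(b[2]-b[1]) else b[2]-b[1]
    e=e/np.linalg.norm(e); e=e*np.sign(e[1]); return np.array(c),e,s
def tab(im,c,e,d=None):
    """side view: orange tab on the +y end plane; angle from up, away from robot positive"""
    hsv=cv2.cvtColor(im,cv2.COLOR_RGB2HSV)
    m=cv2.inRange(hsv,(8,200,150),(20,255,255)); m[:230]=0; m[360:]=0; m[:,:240]=0; m[:,420:]=0
    v,u=np.nonzero(m)
    if len(u)==0: return None
    eye,r=pts('side',None,np.c_[u,v]); e3=np.r_[e,0]; p0=np.r_[c+.095*e,.044]
    t=((p0-eye)@e3)/(r@e3); Q=eye+r*t[:,None]-p0
    out=np.array([e[1],-e[0],0]); 
    q=Q.mean(0); return len(u),(u.mean(),v.mean()),np.hypot(q@out,q[2]),np.degrees(np.arctan2(q@out,q[2]))
E
python3 - <<'E'
from h import *
T=np.load('/tmp/top.npz');S=np.load('/tmp/side.npz')
P=speaker(T['im'],T['d']);c,e,s=axis(P)
print(len(P),c,e,s,P[:,2].max(),np.degrees(np.arctan2(-e[0],e[1])))
hi=P[P[:,2]>np.percentile(P[:,2],85)];print(hi.mean(0))
print(tab(S['im'],c,e))
E
```

```text
3026 [0.59745806 0.02832936] [0.01106533 0.9999388 ] (0.19430583715438843, 0.08513551205396652) 0.09334916061109388 -0.6340098
[0.5982274  0.02580859 0.08564997]
(22, (np.float64(268.6363636363636), np.float64(307.77272727272725)), np.float64(0.037698392861931905), np.float64(104.69003534048977))
```

arm_command --targets "0 0 0 -0.019 0;0 0 0 -0.019 0;0 0 0 -0.019 0;0 0 0 -0.019 0;0 0 0 -0.019 0;0 0 0 -0.019 0;0 0 0 -0.019 0;0 0 0 -0.019 0;0 0 0 -0.019 0;0 0 0 -0.019 0" --grip_force 20

```text
time_s: 0.93
tool_pos: [0.1344, -0.5332, 0.4042]
tcp_rot: [-180.0, -0.1, 82.9]
ft_force: [0.5, -0.9, 0.0]
opening: 0.0305
gripper_force: 0.0
```

arm_command --targets "0 0 0 -0.019 0;0.05 0.04 0 0 0;0.095 0.08 0 0 0;0.095 0.08 0 0 0;0.095 0.08 0 0 0;0.095 0.08 0 0 0;0.095 0.08 0 0 0;0.095 0.08 0 0 0;0.095 0.08 0 0 0;0.095 0.08 0 0 0"

```text
time_s: 1.77
tool_pos: [0.3417, -0.2908, 0.4045]
tcp_rot: [-180.0, -0.0, 89.4]
ft_force: [0.7, -0.1, -0.2]
opening: 0.0002
gripper_force: 0.0
```

arm_command --targets "0.095 0.08 0 0 0;0.095 0.08 0 0 0;0.095 0.08 0 0 0;0.095 0.08 0 0 0;0.095 0.08 0 0 0;0.095 0.08 0 0 0;0.095 0.08 0 0 0;0.095 0.08 0 0 0;0.095 0.08 0 0 0;0 0 0 0 0"

```text
time_s: 2.6
tool_pos: [0.5624, -0.0338, 0.404]
tcp_rot: [179.9, -0.1, 89.6]
ft_force: [-1.7, -0.2, 0.5]
opening: 0.0005
gripper_force: 0.0
```

arm_command --targets "0.1 0.08 0 0 0;0.1 0.08 0 0 0;0 0 0.08 0 0;0 0 0.1 0 0;0 0 0.1 0 0;0 0 0.07 0 0;0 0 0.04 0 0;0 0 0 0 0;0 0 0 0 0"

```text
time_s: 3.35
tool_pos: [0.608, 0.0206, 0.287]
tcp_rot: [-179.9, -0.0, 89.4]
ft_force: [0.5, -0.1, 1.2]
opening: 0.0001
gripper_force: 0.0
```

arm_command --targets "0.017 0.007 0.02 0 0;0 0 0.02 0 0;0 0 0.013 0 0;0 0 0.003 0 0;0 0 0.003 0 0;0 0 0 0 0;0 0 0 0 0"

```text
time_s: 3.93
tool_pos: [0.6106, 0.0261, 0.2703]
tcp_rot: [180.0, 0.0, 89.4]
ft_force: [-0.6, 0.5, -0.0]
opening: 0.0004
gripper_force: 0.0
```

arm_command --targets "0 0 0.003 0 0;0 0 0.003 0 0;0 0 0 0 0;0 0 0 0 0"

```text
time_s: 4.27
tool_pos: [0.6107, 0.0261, 0.2686]
tcp_rot: [180.0, 0.0, 89.4]
ft_force: [-0.2, -0.2, 1.7]
opening: 0.0009
gripper_force: 1.1
```

arm_command --targets "0 0 0.003 0 0;0 0 0 0 0;0 0 0 0 0"

```text
time_s: 4.52
tool_pos: [0.6112, 0.0261, 0.2684]
tcp_rot: [179.8, 0.0, 89.4]
ft_force: [0.1, 0.5, 5.2]
opening: 0.0002
gripper_force: 2.6
```

arm_command --targets "0 -0.005 0.001 0 0;0 -0.01 0 0 0;0 -0.02 0 0 0;0 -0.025 0 0 0;0 -0.025 0 0 0;0 -0.025 0 0 0;0 -0.02 0 0 0;0 -0.01 0 0 0;0 -0.005 0 0 0;0 0 0 0 0"

```text
time_s: 5.35
tool_pos: [0.5674, 0.0268, 0.2689]
tcp_rot: [179.8, 0.0, 89.4]
ft_force: [-1.0, 1.2, 9.7]
opening: 0.0004
gripper_force: 4.9
```

```bash
cat > look.py <<'E'
from h import *
import sys
T,d=shot('top');S,_=shot('side',sys.argv[1] if len(sys.argv)>1 else None)
P=speaker(T,d)
c,e,s=axis(P);print('c',c,'e',e,'size',s,len(P));print(tab(S,c,e));o=bot.observe();print(o['tool_pos'],o['ft_force'],o['time_s'])
cv2.imwrite('/tmp/t.png',T[:,:,::-1])
E
python3 look.py s1.png
```

```text
c [0.5412609  0.09071539] e [-0.1239981   0.99228245] size (0.007795344106853008, 0.02943168394267559) 30
(40, (np.float64(281.625), np.float64(298.125)), np.float64(0.10666870225736723), np.float64(22.047341339315313))
[0.56771004 0.02677382 0.26894285] [0.39745189 0.95978616 9.40318755] 5.45
```

View pics/s1.png

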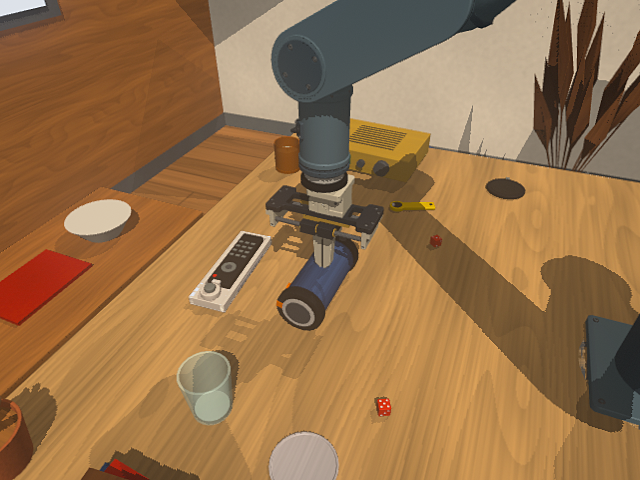

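The speaker rolled cleanly: the tab is now at about (279,304) and the key shows at about (289,287). Next I'll lift, step back and stroke again.

arm_command --targets "0 0 -0.01 0 0;0 0 -0.03 0 0;0 0.035 0 0 0;0 0.035 0 0 0;0 0 0 0 0;0 0 0 0 0"

```text
time_s: 5.95
tool_pos: [0.588, 0.0263, 0.279]
tcp_rot: [-180.0, -0.0, 89.4]
ft_force: [-0.2, -0.2, 0.2]
opening: 0.0007
gripper_force: 0.0
```

```bash
cat > side.py <<'E'
from h import *
import sys
S,d=shot('side',sys.argv[1] if len(sys.argv)>1 else None)
hsv=cv2.cvtColor(S,cv2.COLOR_RGB2HSV)
m=cv2.inRange(hsv,(8,200,120),(20,255,255)); m[:230]=0; m[360:]=0; m[:,:262]=0; m[:,400:]=0
n,l,s,c=cv2.connectedComponentsWithStats(m)
for i in range(1,n):
    if s[i,4]<4: continue
    a=105
    eye,r=pts('side',None,c[i])
    for end,name in((.095,'tab'),(.052,'key')):
        R=.0435
        th=60.
        for _ in range(30):
            C=np.array([.598-.044*np.radians(105-th),.027,.044]); 
            p=C+[0,end,0]
            q=eye+r[0]*(p[1]-eye[1])/r[0][1]-p
            th=.5*th+.5*np.degrees(np.arctan2(q[0],q[2]))
        print(name,s[i,4],c[i].round(1),'ang',round(th,1),'rad',round(np.hypot(q[0],q[2]),4),'cx',C[0])
    v,u=np.nonzero(l==i); print('   depth',np.median(pts('side',d,np.c_[u,v]),0).round(4))
o=bot.observe();print(o['tool_pos'],o['ft_force'],o['time_s'])
E
python3 side.py
```

```text
tab 12 [288.2 284.9] ang 37.9 rad 0.0757 cx 0.546454659284063
key 12 [288.2 284.9] ang 71.2 rad 0.0464 cx 0.572024246499773
   depth [0.6151 0.0817 0.0606]
tab 29 [279.2 303.9] ang 78.1 rad 0.0366 cx 0.5773653374782938
key 29 [279.2 303.9] ang 134.6 rad 0.0496 cx 0.61108568369857
   depth [0.6125 0.1228 0.053 ]
[0.58764115 0.02639747 0.27882724] [-0.06189849  0.23093675 -0.42765901] 6.0
```

arm_command --targets "0 0 0.03 0 0;0 0 0.01 0 0;0 -0.01 0 0 0;0 -0.02 0 0 0;0 -0.03 0 0 0;0 -0.035 0 0 0;0 -0.035 0 0 0;0 -0.03 0 0 0;0 -0.015 0 0 0;0 -0.008 0 0 0"

```text
time_s: 6.83
tool_pos: [0.5324, 0.0272, 0.268]
tcp_rot: [179.9, -0.0, 89.4]
ft_force: [-1.1, 1.5, 7.4]
opening: 0.0003
gripper_force: 3.8
```

arm_command --targets "0 0 0 0 0;0 0 0 0 0"

```text
time_s: 7.0
tool_pos: [0.5328, 0.0272, 0.268]
tcp_rot: [179.9, -0.0, 89.4]
ft_force: [-1.5, 1.5, 10.7]
opening: 0.0001
gripper_force: 4.8
```

```bash
python3 side.py s2.png
```

```text
tab 33 [310.  284.4] ang 16.8 rad 0.0781 cx 0.5302815507915121
key 33 [310.  284.4] ang 38.9 rad 0.0402 cx 0.5472396076633914
   depth [0.5699 0.0843 0.0798]
tab 37 [299.8 301.8] ang 40.7 rad 0.0369 cx 0.5486317938906026
key 37 [299.8 301.8] ang 101.5 rad 0.0294 cx 0.5720570319182415
   depth [0.5716 0.1238 0.0737]
[0.53293902 0.02722655 0.26794476] [-1.49552653  1.56184406 10.35492432] 7.05
```

View pics/s2.png

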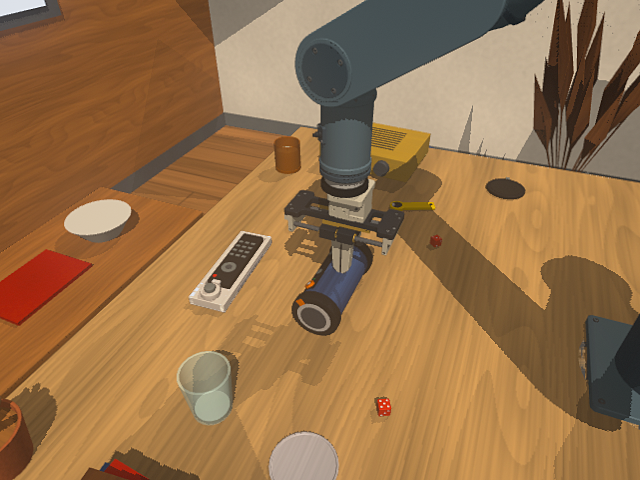

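The tab is at (300,302), about 40° from up, and the key at (310,284). One more, slightly short, stroke comes next.

arm_command --targets "0 0 -0.01 0 0;0 0 -0.03 0 0;0 0.035 0 0 0;0 0.035 0 0 0;0 0.025 0 0 0;0 0 0.03 0 0;0 0 0.01 0 0;0 0 0 0 0"

```text
time_s: 7.72
tool_pos: [0.5622, 0.0266, 0.2674]
tcp_rot: [179.9, 0.0, 89.4]
ft_force: [1.2, 0.3, 6.6]
opening: 0.0006
gripper_force: 3.2
```

arm_command --targets "0 -0.01 0 0 0;0 -0.02 0 0 0;0 -0.03 0 0 0;0 -0.03 0 0 0;0 -0.03 0 0 0;0 -0.025 0 0 0;0 -0.015 0 0 0;0 -0.007 0 0 0;0 0 0 0 0;0 0 0 0 0"

```text
time_s: 8.55
tool_pos: [0.5118, 0.0274, 0.2689]
tcp_rot: [179.8, 0.0, 89.4]
ft_force: [-1.1, 1.2, 15.7]
opening: 0.0005
gripper_force: 7.8
```

```bash
python3 side.py
```

```text
tab 62 [335.3 287.6] ang -3.7 rad 0.0832 cx 0.5144918816230476
key 62 [335.3 287.6] ang 5.1 rad 0.0405 cx 0.5213051307326538
   depth [0.523  0.0822 0.0876]
tab 42 [325.2 305.8] ang 6.4 rad 0.0361 cx 0.5222626560970841
key 42 [325.2 305.8] ang -69.8 rad 0.0109 cx 0.5445647918462243
   depth [0.5255 0.1245 0.0834]
[0.51189178 0.02736414 0.26889844] [-0.40264452  1.65837112 16.00840816] 8.6
```

arm_command --targets "0 0 -0.01 0 0;0 0 -0.04 0 0;0 0 -0.08 0 0;-0.1 0 -0.05 0 0;-0.12 0 0 0 0;-0.12 0 0 0 0;-0.12 0 0 0 0;-0.12 0 0 0 0;-0.12 0 0 0 0;-0.1 0 0 0 0"

```text
time_s: 9.43
tool_pos: [0.5079, -0.2147, 0.32]
tcp_rot: [-179.9, -0.0, 89.3]
ft_force: [0.7, -0.6, 0.4]
opening: 0.0003
gripper_force: 0.0
```

```bash
cat > fine.py <<'E'
from h import *
import sys
T,d=shot('top');P=speaker(T,d);c,e,s=axis(P);print('c',c,e,s)
cv2.imwrite('pics/'+sys.argv[1],cv2.resize(T[180:340,200:410,::-1],None,fx=3.5,fy=3.5))
hsv=cv2.cvtColor(T,cv2.COLOR_RGB2HSV);m=cv2.inRange(hsv,(8,170,120),(22,255,255));m[:215]=0;m[300:]=0;m[:,:245]=0;m[:,350:]=0
n,l,S,C=cv2.connectedComponentsWithStats(m);out=np.array([e[1],-e[0]])
for i in range(1,n):
    if S[i,4]<3: continue
    eye,r=pts('top',None,C[i]);p=eye+r[0]*(.0875-eye[2])/r[0][2]
    off=(p[:2]-c)@out;print(S[i,4],C[i].round(1),p.round(4),'along',((p[:2]-c)@e).round(4),'off',off.round(4),'deg',np.degrees(np.arcsin(off/.0435)).round(1))
hi=P[P[:,2]>.075];f=np.polyfit(hi[:,1],hi[:,0],1);print('crest x at y=.027',np.polyval(f,.027))
for y0 in(-.07,-.04,0.03,.06,.1,.12):
    q=P[abs(P[:,1]-y0)<.006]
    if len(q): print(y0,q[:,0].min().round(4),q[:,0].max().round(4))
E
python3 fine.py t3.png; python3 side.py
```

```text
c [0.51823831 0.02928951] [0.02403407 0.9997111 ] (0.19557076692581177, 0.08457867056131363)
43 [276.1 266.6] [0.5241 0.0806 0.0875] along 0.0514 off 0.0047 deg 6.2
6 [256.  266.5] [0.5253 0.1241 0.0875] along 0.0949 off 0.0048 deg 6.3
5 [344. 266.] [ 0.5218 -0.0666  0.0875] along -0.0958 off 0.0059 deg 7.8
crest x at y=.027 0.5188784339483553
-0.07 0.4781 0.5583
-0.04 0.4786 0.5545
0.03 0.4804 0.5563
0.06 0.481 0.5568
0.1 0.4779 0.5597
0.12 0.478 0.5627
tab 58 [336.  287.7] ang -4.3 rad 0.0835 cx 0.5140537807652703
key 58 [336.  287.7] ang 4.2 rad 0.0406 cx 0.5205735544501428
   depth [0.5216 0.0837 0.0878]
tab 43 [325.9 305.9] ang 5.4 rad 0.0364 cx 0.5215215175003888
key 43 [325.9 305.9] ang -31.2 rad 0.0215 cx 0.5609408169232972
   depth [0.5236 0.1244 0.0832]
[ 0.50820084 -0.21675219  0.31999974] [ 0.48347686 -0.471919    0.65274217] 9.5333
```

View pics/t3.png

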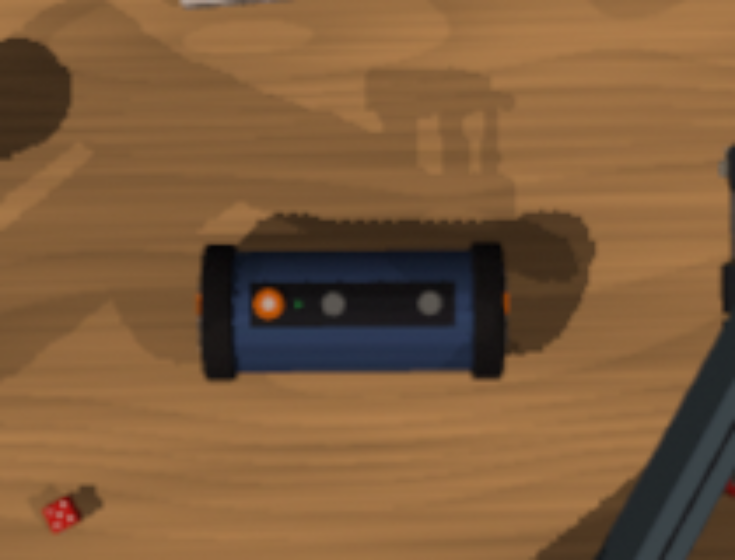

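Top view: the strip faces nearly up with the key at crop (268,303), about 5.5° short. Two grey buttons sit at (333,303) and (429,303), so I'll touch between them at y≈0.010 for the last 8 mm.

arm_command --targets "0.09 0 0 0 0;0.11 0.007 0 0 0;0.11 0.007 0 0 0;0.11 0.007 0 0 0;0.11 0.007 0 0 0;0.11 0.007 0 0 0;0.08 0.007 0 0 0;0.037 0 0.05 0 0;0 0 0.06 0 0;0 0 0.03 0 0"

```text
time_s: 10.37
tool_pos: [0.5223, 0.0163, 0.2768]
tcp_rot: [-179.8, -0.0, 89.5]
ft_force: [-0.4, -0.1, -0.6]
opening: 0.0003
gripper_force: 0.0
```

arm_command --targets "0 0 0.01 0 0;0 0 0.01 0 0;0 0 0 0 0;0 0 0 0 0"

```text
time_s: 10.7
tool_pos: [0.5242, 0.0137, 0.2735]
tcp_rot: [180.0, 0.0, 89.3]
ft_force: [-1.0, 0.0, 0.1]
opening: 0.0006
gripper_force: 0.0
```

arm_command --targets "0 0 0.009 0 0;0 0 0.003 0 0;0 0 0.003 0 0;0 0 0 0 0;0 0 0 0 0"

```text
time_s: 11.12
tool_pos: [0.5244, 0.0139, 0.2693]
tcp_rot: [179.9, 0.0, 89.4]
ft_force: [0.2, 0.1, 4.5]
opening: 0.0005
gripper_force: 2.2
```

arm_command --targets "0 -0.003 0.003 0 0;0 -0.005 0 0 0;0 -0.006 0 0 0;0 -0.006 0 0 0;0 -0.005 0 0 0;0 -0.003 0 0 0;0 0 0 0 0;0 0 0 0 0;0 0 0 0 0"

```text
time_s: 11.87
tool_pos: [0.5164, 0.0141, 0.2692]
tcp_rot: [179.8, 0.0, 89.4]
ft_force: [-0.1, 0.1, 10.4]
opening: 0.0003
gripper_force: 4.9
```

arm_command --targets "0 0 -0.005 0 0;0 0 -0.02 0 0;0 0 -0.06 0 0;-0.08 0 -0.08 0 0;-0.11 0 0 0 0;-0.12 0 0 0 0;-0.12 0 0 0 0;-0.12 0 0 0 0;-0.12 0 0 0 0;-0.1 0 0 0 0"

```text
time_s: 12.7
tool_pos: [0.5126, -0.2189, 0.3172]
tcp_rot: [-180.0, 0.0, 89.3]
ft_force: [-0.1, 0.1, 0.5]
opening: 0.0005
gripper_force: 0.0
```

```bash
python3 fine.py t4.png; python3 side.py
```

```text
c [0.51497716 0.02911466] [0.01078406 0.9999418 ] (0.19465364515781403, 0.08480872958898544)
40 [276.2 270.1] [0.5165 0.0805 0.0875] along 0.0514 off 0.0009 deg 1.2
5 [256. 271.] [0.5156 0.1242 0.0875] along 0.0951 off -0.0004 deg -0.6
4 [344.  269.5] [ 0.5142 -0.0664  0.0875] along -0.0955 off 0.0003 deg 0.4
crest x at y=.027 0.5143730879258519
-0.07 0.4738 0.5535
-0.04 0.4742 0.55
0.03 0.4782 0.5516
0.06 0.4767 0.5524
0.1 0.4757 0.5575
0.12 0.4736 0.5582
tab 59 [340.2 288.9] ang -7.5 rad 0.0839 cx 0.5116044535276533
key 59 [340.2 288.9] ang -1.1 rad 0.0404 cx 0.5165509104342262
   depth [0.5136 0.0836 0.088 ]
tab 40 [330.  307.1] ang 0.2 rad 0.0362 cx 0.517534528177267
key 40 [330.  307.1] ang -46.1 rad 0.0163 cx 0.546713753744145
   depth [0.5164 0.1248 0.0831]
[ 0.51288741 -0.22102714  0.3170552 ] [ 0.28845399 -0.2700674  -0.2238887 ] 12.8
```

The strip faces up within about 1°. Moving over the key.

arm_command --targets "0.09 0 0 0 0;0.12 0 0 0 0;0.12 0 0 0 0;0.12 0 0 0 0;0.12 0 0 0 0;0.12 0 0 0 0;0.12 0 0 0 0;0.11 0 0 0 0;0.08 0 0.03 0 0;0 0 0.05 0 0"

```text
time_s: 13.63
tool_pos: [0.5158, 0.0881, 0.2944]
tcp_rot: [179.9, -0.1, 89.6]
ft_force: [-0.5, -1.2, 0.5]
opening: 0.0004
gripper_force: 0.0
```

arm_command --targets "0 0 0.03 0 0;0 0 0.01 0 0;0 0 0 0 0;0 0 0 0 0"

```text
time_s: 13.97
tool_pos: [0.5164, 0.0827, 0.2812]
tcp_rot: [-180.0, 0.0, 89.3]
ft_force: [0.2, -0.2, -0.1]
opening: 0.0005
gripper_force: 0.0
```

arm_command --targets "-0.008 -0.003 0.01 0 0;0 0 0.01 0 0;0 0 0.003 0 0;0 0 0.003 0 0;0 0 0 0 0;0 0 0 0 0"

```text
time_s: 14.47
tool_pos: [0.5156, 0.0806, 0.2736]
tcp_rot: [180.0, 0.0, 89.4]
ft_force: [-0.9, -1.7, 1.4]
opening: 0.0003
gripper_force: 0.8
```

arm_command --targets "0 0 0.004 0 0;0 0 0.004 0 0;0 0 0 0 0;0 0 0 0 0"

```text
time_s: 14.8
tool_pos: [0.5155, 0.0808, 0.2711]
tcp_rot: [180.0, 0.0, 89.4]
ft_force: [-0.6, -2.5, 2.9]
opening: 0.0008
gripper_force: 1.5
```

arm_command --targets "0 0 0.004 0 0;0 0 0.004 0 0;0 0 0.003 0 0;0 0 0 0 0;0 0 0 0 0"

```text
time_s: 15.22
tool_pos: [0.5164, 0.0808, 0.2693]
tcp_rot: [179.8, 0.0, 89.4]
ft_force: [-0.0, -2.7, 11.7]
opening: 0.0007
gripper_force: 5.8
```

The key has bottomed out (11.7 N, about 4 mm of travel). Releasing straight up and checking.

arm_command --targets "0 0 -0.005 0 0;0 0 -0.01 0 0;0 0 -0.03 0 0;0 0 -0.08 0 0;0 0 -0.1 0 0;-0.1 0 0 0 0;-0.12 0 0 0 0;-0.12 0 0 0 0;-0.12 0 0 0 0;-0.12 0 0 0 0"

```text
time_s: 16.05
tool_pos: [0.5132, -0.094, 0.3353]
tcp_rot: [-180.0, -0.1, 89.4]
ft_force: [0.2, 0.4, -0.9]
opening: 0.0001
gripper_force: 0.0
```

arm_command --targets "-0.12 0 0 0 0;-0.12 0 0 0 0;-0.12 0 0 0 0;-0.1 0 0 0 0;0 0 0 0 0;0 0 0 0 0;0 0 0 0 0"

```text
time_s: 16.63
tool_pos: [0.5119, -0.2304, 0.3348]
tcp_rot: [-180.0, -0.1, 89.4]
ft_force: [-0.5, 0.1, -0.1]
opening: 0.0005
gripper_force: 0.0
```

```bash
python3 fine.py t5.png; python3 side.py
```

```text
c [0.51272225 0.02953132] [0.01074634 0.9999423 ] (0.19570286571979523, 0.08469214290380478)
43 [276.  271.5] [0.5134 0.0809 0.0875] along 0.0514 off 0.0001 deg 0.1
8 [344.4 270.6] [ 0.5118 -0.0671  0.0875] along -0.0967 off 0.0001 deg 0.1
5 [256. 272.] [0.5134 0.1243 0.0875] along 0.0947 off -0.0003 deg -0.5
crest x at y=.027 0.5130136299028464
-0.07 0.4739 0.551
-0.04 0.472 0.55
0.03 0.4759 0.5516
0.06 0.4767 0.5499
0.1 0.4757 0.5556
0.12 0.4714 0.5558
tab 63 [341.6 289.4] ang -8.6 rad 0.0839 cx 0.5107899286821627
key 63 [341.6 289.4] ang -2.8 rad 0.0402 cx 0.5152143386351097
   depth [0.5124 0.0832 0.0879]
tab 41 [331.9 307.7] ang -2.2 rad 0.0361 cx 0.5156575851394424
key 41 [331.9 307.7] ang 30.8 rad 0.0465 cx 0.48527727510573104
   depth [0.5131 0.1247 0.0829]
[ 0.51209585 -0.22963899  0.33508257] [0.27109222 0.05833265 0.80102344] 16.7333
```

View pics/t5.png

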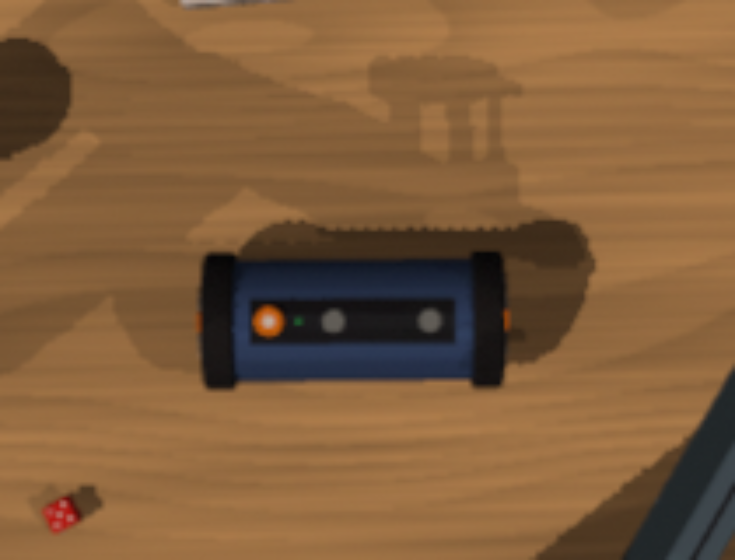

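```bash
python3 fine.py t6.png; python3 - <<'E'
import cv2
for f,y in(('t3',303),('t4',316),('t5',321),('t6',321)):
    a=cv2.imread(f'pics/{f}.png')[y-14:y+15,288:308].astype(int); g=a[:,:,1]-a[:,:,2]; i=g.argmax(); print(f,g.max(),a.reshape(-1,3)[i])
E
```

```text
c [0.51269782 0.02946754] [0.01145951 0.9999344 ] (0.19503933191299438, 0.08472773432731628)
43 [276.  271.5] [0.5134 0.0809 0.0875] along 0.0514 off 0.0001 deg 0.1
8 [344.4 270.6] [ 0.5118 -0.0671  0.0875] along -0.0966 off 0.0002 deg 0.3
5 [256. 272.] [0.5134 0.1243 0.0875] along 0.0948 off -0.0004 deg -0.5
crest x at y=.027 0.5129901250598647
-0.07 0.4739 0.5537
-0.04 0.4719 0.55
0.03 0.476 0.5493
0.06 0.4766 0.5502
0.1 0.4756 0.5553
0.12 0.4715 0.556
t3 48 [37 74 26]
t4 53 [43 85 32]
t5 50 [42 80 30]
t6 50 [41 80 30]
```

The speaker is at rest with the strip facing up, and the force rise shows the key reached its stop. Handing in.

```bash
python3 -c "
from plant import bot
print(bot.hand_in())"
```

```text
the job is handed in; nothing more can be done
None
```

I rolled the speaker towards the robot with a fingertip until its control strip faced up (within about 2°) and it lay still, pressed the power key to its stop (11.7 N, about 4 mm) and let go, touched nothing else, and handed the job in at about 17 s; no result came back.

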